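Lock the drum grater's suction foot and set its tray

TASK

Get the hand-cranked drum grater ready for use: with a fingertip, flip the red suction lever on its foot over past centre so that it snaps across to its locked side (leaning towards the crank), and push the empty black tray along the table until the drum's whole open mouth is over the inside of the tray. Only push: do not grip, force, lift or tip anything, and leave the other things on the table alone. Either job may be done first.

Things in the scene. Friction and masses are not known exactly. Their poses are not given: they have to be found in the camera images.
- grater: white drum grater, standing firm. Origin: centre of the underside of its round rubber foot (128 mm across; white base to z = 61 mm). z up, -y to the drum's open mouth, +y to the crank, -x to the lever side. Housing: 92 mm cylinder along y, axis 190 mm up, y -55 to 45 mm; bare drum 68 mm across, y -55 to -135 mm; hopper to z = 315 mm; crank knob to y = 116 mm, within 90 mm of the axis
- suction_lever (a joint): angle of the red lever (rad): 0 = unlocked stop, leaning 0.55 from upright to the mouth side (grater -y), where it starts; 0.55 = upright; 1.10 = locked stop, leaning to the crank (+y). An over-centre spring drives it from upright to the nearer stop: about 3 N at the tab, square to the lever, moves it off the stop, falling to nothing at upright, beyond which it snaps over by itself
- lever_pivot (a point): point on the lever's pivot axis (along the grater's x axis), at x = -104 mm, y = 0, z = 36 mm in the grater's frame, level with the middle of the tab; same axes as the grater
- lever_tab (a point): centre of the red thumb tab, 76 mm from lever_pivot: a round bar 16 mm across along the grater's x axis, its free end 22 mm out (-x), the 10 mm thick lever arm 12 to 22 mm in (+x). Swings in the plane x = -104 mm of the grater; 101 mm high at either stop, 112 mm upright. Nothing above it; the drum housing starts 58 mm to its +x side, 144 mm up
- drum_mouth (a point): centre of the drum's open end (radius 32 mm, axis level, drum's lowest line 156 mm up), at x = 0, y = -138 mm, z = 190 mm in the grater's frame; same axes as the grater
- tray: empty open black tray, 0.14 kg, loose: 190 (x) by 130 (y) mm over its rim, 172 x 112 mm inside, 50 mm high. Origin: centre of underside. Starts on the mouth side, a long side roughly facing the grater, 240 to 320 mm from the grater's origin. Centre 138 mm from that origin = under the mouth, 14 mm clear of the foot; it touches the foot at 124 mm
- meal_box_a: bystander: black lidded meal box, pale food, 190 x 130 x 57 mm, origin centre of underside
- meal_box_b: bystander: black lidded meal box, red-brown food, 190 x 130 x 57 mm, origin centre of underside
- cheese: bystander: yellow block of cheese 60 x 95 x 42 mm on a wooden chopping board (140 x 240 x 14 mm), origin centre of underside
- spice_jar: bystander: jar with red cap, 48 mm across, 100 mm high, origin centre of underside
- oil_bottle: bystander: green bottle, 60 mm across, 200 mm high, origin centre of underside
- mug: bystander: blue mug, 80 mm across, 92 mm high, origin centre of underside
- spatula: bystander: wooden-handled spatula lying on the table, about 280 mm long, origin under its middle
Mind the look-alikes: they are no part of the job. What is shaped like the tray but blue or yellow is not meant.

How it is judged (in metres and radians):
At the end, for the whole second after the job is handed in: lever on its locked side (joint above 1.0 rad); tray flat on the table (tilt under 0.06 rad) with the drum mouth's centre within 54 mm of the tray's centre along its length and 26 mm across, so the whole mouth is over its inside, and at rest (value of joint suction_lever above 1 rad and x of drum_mouth in the frame of tray between -0.054 and 0.054 m and y of drum_mouth in the frame of tray between -0.026 and 0.026 m and height (world z) of tray below 0.006 m and angle between tray's own z axis and vertical below 0.06 rad and linear speed of tray below 0.01 m/s); the robot touches nothing.
It fails at once if the tray is lifted (more than 15 mm) or tipped (more than 0.25 rad) (height (world z) of tray above 0.015 m or angle between tray's own z axis and vertical above 0.25 rad).
It fails at once if the lever or the tray is gripped or forced (more than 35 N between the fingers and it) (contact force between the fingers and suction_lever above 35 N or contact force between the fingers and tray above 35 N).
It fails at once if another thing on the table is moved (more than 25 mm) (distance of any of meal_box_a, meal_box_b, cheese, spice_jar, oil_bottle, mug, spatula from where it was at the start of the episode above 0.025 m).
It also fails if it takes over 51 s, if anything falls off the work surface, if the arm or the gripper's body presses on something with over 40 N, if the wrist force passes 120 N, or if a joint passes its speed limit or range.

ROBOT

A 7-joint arm with a two-finger parallel gripper is mounted at the origin on the work surface. World frame = base frame: x ahead of the robot, y to its left, z up, the work surface at z = 0. Lengths are in m, angles in degrees, forces in N, time in s.
With the tool pointing down it reaches from about 0.35 to 0.9 m from the base axis. Payload 19.9 kg.
Tool frame: the origin (TCP) lies on the centre line of the jaws, within the pads' length; the fingertips stand 14 mm ahead of it and the grasp point (between the pads) lies 5 mm behind it (tips_ahead is the distance from the TCP to the fingertips, in m); z points along the fingers, y is the line along which they close (so a half turn about z gives the same grasp; the last joint's range is limited). The gripper opens to 94 mm and grips with 3 to 60 N. Pads are 16 mm wide; open, the fingers measure 119 mm over their backs; the gripper's body (75 mm by 177 mm) begins 78 mm behind the grasp point.
Start: joints at [-71.305, 23.915, -0.59, 92.452, 0.269, 63.638, -3.037], TCP at [0.225, 0.583, 0.219] pointing down, gripper open.
Joint ranges: [-161.28, 161.28], [-22.2, 115.67], [-73.04, 71.86], [3.21, 147.25], [-68.34, 248.33], [10.77, 114.83], [-161.83, 161.83]. Speed limits (degrees/s): [108.29, 108.29, 136.94, 136.94, 172.46, 172.46, 172.46].

INTERFACE

Orientations are given as a 3x3 rotation matrix whose columns are the frame's x, y, z axes.
In Python, from station import get_obs, snapshot, job_done, look_for, tips_ahead gives the robot as it stands. The module is installed in compiled form; this text tells all that it offers.
- The arm moves only by the tool step_arm, never from a script. Its argument "series" is text: rows parted by semicolons, each of 5 numbers parted by spaces: the shift along the tool's x, y, z in cm, then the turn about the tool's z in rad, then the opening, from 0 (shut) to 1 (fully open). In form: x y z roll grip; .... A call has 1 to 10 rows; each row shifts and turns the commanded pose from where the row before left it, along the tool's axes as they then stand; what a row does not reach is not made up. A row lasts 1/8 s, in which the tool goes at most 62.5 mm and 10.7 degrees, less where a joint would pass 70% of its speed; a pose out of reach is approached as far as the arm can. A call with a gripper value outside its range is refused whole. The fingers move at their own pace and stop on an object; "grip_force" is the grip in N (left out, the last holds). Time passes only in rows, so rows that do not move let the fingers close. It gives the time, the measured TCP pose, the force, the opening and the grip force at its end, in the units of the state.
- get_obs(): the state, without advancing time (a new reading comes with each control period).
- snapshot(name): name is "scene" or "top" or "wrist"; returns a dict with "pixels" (400x640x3 uint8, red, green, blue), "fx", "fy", "cx", "cy" (pixels), "view" (4x4, takes a point from world to camera coordinates); the wrist camera has in their place "mount" (4x4, takes a point from camera to tool coordinates, whose origin is the TCP and whose axes are the flange's). Camera axes: x right, y up, looking along -z (the intrinsics and any distortion apply to the point x, -y, -z); pixel columns grow to the right and rows downward; lengths in m; the calibration is good to about 2 mm. A picture is of the moment at which its call begins: read the wrist's pose just before it. There is no depth.
- job_done(): hands the job in; it is judged then, once.
Trained networks look in a picture, given as the dict that the camera call returned (one of the last four; its "shot" number tells which), for a name from the list of things; names that differ only in an ending like _2 or _b are one class to them, and where a whole thing is asked for, a point or a joint stands for the part that bears it (a point fixed in the world has none). Each returns a list of dicts, best first, with "p" (0 to 1); they miss things now and then, are a little off and sometimes report something else, mostly with a low value. They report only what shows in the picture. A call takes as long as a camera call. They do not tell look-alikes from the thing itself.
- look_for(target, picture): "location" ([x, y, z] in m, in world coordinates, good to about 4 mm: the middle of the surface that is visible of it).
The state is a dict: "t": time; "joints": joint angles; "dq": joint speeds; "joint_efforts": joint torques, N m; "ee_pos": TCP position; "ee_rot": TCP orientation; "contact_force": force on the tool from outside, world axes, zero at the start; "ft_torque": the same for the moment, N m; "gripper_width": finger opening in m; "gripper_force": force on a finger pad.
Only numpy, scipy, OpenCV 4.12 (cv2) and the standard library are available. Lean on these libraries where they do the work, as an engineer would, in place of code of your own. Each camera call takes 0.05 s, during which the arm holds its last target. There are 200 camera calls.

## Working session

There is one attempt and no reset: what is moved stays moved. The work goes in short steps, Python scripts to look and compute and a tool call to move; the robot and the scene stay as the last step left them, time stands still between calls to the robot, and variables do not carry over. Pictures are saved under pics/ and viewed, at most 10 in all, crops included, and the job is handed in when it is done.

Besides the shell and the picture viewer there is one more tool, called after "Call:" as name(argument=value, ...) on one line, values as JSON. step_arm: Moves the arm, as the interface text tells. Its arguments: {"type":"object","properties":{"series":{"type":"string"},"grip_force":{"type":"number"}},"required":["series"]}

```bash
mkdir -p pics; cat > h.py <<'E'
import numpy as np, cv2
from station import *
def proj(s,P):
    P=np.atleast_2d(P); c=(s["view"]@np.c_[P,np.ones(len(P))].T)[:3]
    return np.c_[s["cx"]+s["fx"]*c[0]/-c[2], s["cy"]-s["fy"]*c[1]/-c[2]]
def ray(s,u,v):
    d=np.array([(u-s["cx"])/s["fx"],-(v-s["cy"])/s["fy"],-1]); T=np.linalg.inv(s["view"])
    return T[:3,3], T[:3,:3]@d
def atz(s,u,v,z):
    o,d=ray(s,u,v); return o+d*(z-o[2])/d[2]
E
python3 - <<'E'
from h import *
for n in ("scene","top"):
    s=snapshot(n); cv2.imwrite(f"pics/{n}0.png",s["pixels"][:,:,::-1])
    print(n,s.keys(),np.round(np.linalg.inv(s["view"]),3).tolist(),s["fx"])
    for t in ("grater","suction_lever","lever_tab","lever_pivot","drum_mouth","tray","meal_box_a","cheese","spice_jar","oil_bottle","mug","spatula"):
        try: print(t,[(round(r["p"],2),np.round(r["location"],3).tolist()) for r in look_for(t,s)])
        except Exception as e: print(t,e)
o=get_obs();print(o["t"],o["ee_pos"],np.round(o["ee_rot"],3).tolist())
E
```

```text
scene dict_keys(['pixels', 'fx', 'fy', 'cx', 'cy', 'view', 'shot']) [[-0.213, -0.602, 0.769, 1.518], [0.977, -0.125, 0.172, 0.216], [-0.007, 0.788, 0.615, 0.911], [0.0, 0.0, 0.0, 1.0]] 361.59455971692216
grater [(0.87, [0.594, 0.091, 0.206]), (0.49, [0.317, 0.318, 0.005])]
suction_lever []
lever_tab []
lever_pivot [(0.89, [0.592, 0.089, 0.208])]
drum_mouth [(0.94, [0.588, 0.088, 0.202]), (0.2, [0.63, -0.485, 0.051])]
tray [(0.97, [0.298, -0.194, 0.024]), (0.8, [0.788, -0.04, 0.016]), (0.69, [0.544, -0.165, 0.015])]
meal_box_a [(0.79, [0.474, -0.471, 0.052]), (0.63, [0.627, -0.486, 0.054])]
cheese [(0.69, [0.46, 0.5, 0.057])]
spice_jar [(0.63, [0.688, 0.421, 0.071])]
oil_bottle [(0.9, [0.758, 0.268, 0.11])]
mug [(0.89, [0.324, -0.409, 0.06])]
spatula [(0.77, [0.32, 0.318, 0.002])]
top dict_keys(['pixels', 'fx', 'fy', 'cx', 'cy', 'view', 'shot']) [[0.011, 0.994, -0.106, 0.369], [-1.0, 0.011, -0.002, 0.011], [-0.001, 0.106, 0.994, 1.791], [0.0, 0.0, 0.0, 1.0]] 503.23397320605534
grater [(0.61, [0.549, 0.076, 0.224])]
suction_lever [(0.6, [0.467, 0.07, 0.106])]
lever_tab []
lever_pivot [(0.73, [0.542, 0.076, 0.229])]
drum_mouth [(0.71, [0.546, 0.072, 0.225])]
tray [(0.94, [0.806, -0.041, 0.002]), (0.93, [0.55, -0.162, 0.003]), (0.75, [0.3, -0.19, 0.007])]
meal_box_a [(0.76, [0.449, -0.48, 0.054]), (0.55, [0.597, -0.498, 0.056])]
cheese [(0.69, [0.445, 0.493, 0.056])]
spice_jar [(0.52, [0.662, 0.413, 0.101])]
oil_bottle [(0.61, [0.719, 0.26, 0.132])]
mug [(0.57, [0.299, -0.431, 0.037]), (0.4, [0.448, -0.483, 0.05]), (0.39, [0.544, 0.074, 0.221]), (0.32, [0.304, 0.312, 0.006])]
spatula [(0.7, [0.301, 0.311, 0.005])]
1.3 [0.22473302 0.58318536 0.21943576] [[-0.933, 0.36, 0.0], [0.36, 0.933, -0.0], [-0.0, -0.0, -1.0]]
```

View pics/scene0.png

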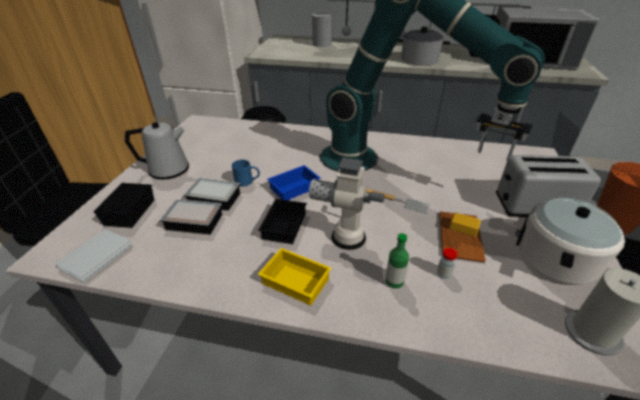

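View pics/top0.png

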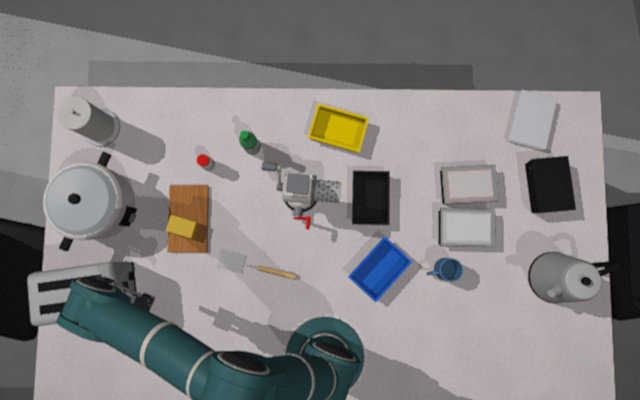

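The top view shows the black tray at about (370,197), the grater at (300,188) with its mouth to the right (world -y), and the red lever at (303,220). The blue tray at (381,268) and the yellow one at (340,128) are the look-alikes.

```bash
python3 - <<'E'
from h import *
s=snapshot("top");a=cv2.resize(s["pixels"][150:250,250:410,::-1],None,fx=5,fy=5,interpolation=cv2.INTER_CUBIC)
cv2.imwrite("pics/topc.png",a)
w=snapshot("wrist");print(np.round(w["mount"],3).tolist(),w["fx"],w["fy"],w["cx"],w["cy"])
hsv=cv2.cvtColor(s["pixels"],cv2.COLOR_RGB2HSV)
r=((hsv[...,0]<8)|(hsv[...,0]>172))&(hsv[...,1]>150)&(hsv[...,2]>80)
r[:, :280]=0; r[:,330:]=0
ys,xs=np.nonzero(r);print("red",list(zip(xs,ys)))
g=(s["pixels"].max(2)<60).astype(np.uint8);g[:, :345]=0;g[:,400:]=0;g[:160]=0;g[230:]=0
c=max(cv2.findContours(g,0,2)[0],key=cv2.contourArea);R=cv2.minAreaRect(c);print(R)
b=cv2.boxPoints(R);P=[atz(s,u,v,.05) for u,v in b];print(np.round(P,3),np.round(np.mean(P,0),3),[np.linalg.norm(P[i]-P[i-1]).round(3) for i in range(4)])
E
```

```text
[[0.0, 0.971, 0.238, 0.069], [1.0, -0.0, 0.0, 0.001], [0.0, 0.238, -0.971, -0.166], [0.0, 0.0, 0.0, 1.0]] 359.0233581659295 359.0233581659295 319.4901988264579 198.22151866383862
red [(np.int64(295), np.int64(217)), (np.int64(296), np.int64(217)), (np.int64(297), np.int64(217)), (np.int64(298), np.int64(217)), (np.int64(299), np.int64(217)), (np.int64(300), np.int64(217)), (np.int64(301), np.int64(217)), (np.int64(302), np.int64(217)), (np.int64(303), np.int64(217)), (np.int64(304), np.int64(217)), (np.int64(305), np.int64(217)), (np.int64(306), np.int64(217)), (np.int64(307), np.int64(217)), (np.int64(308), np.int64(217)), (np.int64(309), np.int64(217)), (np.int64(294), np.int64(218)), (np.int64(295), np.int64(218)), (np.int64(296), np.int64(218)), (np.int64(297), np.int64(218)), (np.int64(298), np.int64(218)), (np.int64(299), np.int64(218)), (np.int64(300), np.int64(218)), (np.int64(301), np.int64(218)), (np.int64(302), np.int64(218)), (np.int64(303), np.int64(218)), (np.int64(304), np.int64(218)), (np.int64(305), np.int64(218)), (np.int64(306), np.int64(218)), (np.int64(307), np.i
[... 827 characters left out ...]
 np.int64(224)), (np.int64(309), np.int64(224)), (np.int64(306), np.int64(225)), (np.int64(307), np.int64(225)), (np.int64(308), np.int64(225)), (np.int64(306), np.int64(226)), (np.int64(307), np.int64(226)), (np.int64(308), np.int64(226)), (np.int64(306), np.int64(227)), (np.int64(307), np.int64(227)), (np.int64(308), np.int64(227)), (np.int64(307), np.int64(228)), (np.int64(308), np.int64(228))]
((370.6095275878906, 197.44891357421875), (36.148963928222656, 52.35926055908203), 1.5481576919555664)
[[ 0.458 -0.091  0.05 ]
 [ 0.641 -0.095  0.05 ]
 [ 0.639 -0.222  0.05 ]
 [ 0.456 -0.216  0.05 ]] [ 0.548 -0.156  0.05 ] [np.float64(0.125), np.float64(0.183), np.float64(0.126), np.float64(0.183)]
```

View pics/topc.png

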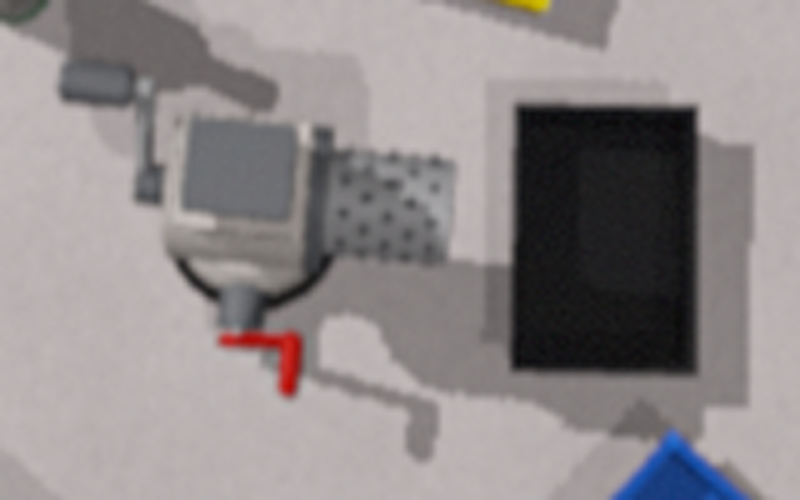

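```bash
cat >> h.py <<'E'
def gfit(s,feats):
    from scipy.optimize import least_squares
    L=np.array([f[0] for f in feats]);U=np.array([f[1] for f in feats])
    f=lambda q:(proj(s,np.c_[q[0]+L[:,0]*np.cos(q[2])-L[:,1]*np.sin(q[2]),q[1]+L[:,0]*np.sin(q[2])+L[:,1]*np.cos(q[2]),L[:,2]])-U).ravel()
    r=least_squares(f,[.56,.07,0.]);return r.x,r.fun.reshape(-1,2).round(1)
def g2w(q,p):
    c,s=np.cos(q[2]),np.sin(q[2]);return np.array([q[0]+c*p[0]-s*p[1],q[1]+s*p[0]+c*p[1],p[2]])
E
python3 - <<'E'
from h import *
s=snapshot("top");k=lambda u,v:(250+(u-2)/5,150+(v-2)/5)
F=[((.034,-.135,.19),k(456,160)),((-.034,-.135,.19),k(447,265)),((-.126,-.040,.101),k(289,396)),((-.104,-.048,.101),k(302,365)),((-.104,-.032,.101),k(281,365)),((0,-.138,.19),k(453,212))]
q,e=gfit(s,F);print(q,np.degrees(q[2]),e.tolist())
print("mouth",g2w(q,(0,-.138,.19)),"tab",g2w(q,(-.104,-.04,.101)),"piv",g2w(q,(-.104,0,.036)))
for c in [(516,105),(695,105),(695,373),(512,370)]: print(atz(s,*k(*c),.05).round(4))
# check vs scene camera
s2=snapshot("scene");im=cv2.resize(s2["pixels"][150:290,220:400,::-1],None,fx=4,fy=4,interpolation=cv2.INTER_CUBIC)
def dot(P,col):
    u=proj(s2,P)[0];cv2.circle(im,(int((u[0]-220)*4+2),int((u[1]-150)*4+2)),4,col,1)
for p in [(0,-.138,.19),(0,-.135,.224),(0,-.135,.156),(-.126,-.04,.101),(-.104,0,.036),(.064,0,0),(0,.064,0),(0,-.064,0)]: dot(g2w(q,p),(255,0,255))
for c in [(516,105),(695,105),(695,373),(512,370)]: dot(atz(s,*k(*c),.05),(0,255,0))
cv2.imwrite("pics/sc1.png",im)
E
```

```text
[ 0.56196447  0.09036352 -0.08748383] -5.01245439194724 [[0.0, -0.2], [-0.2, -0.2], [-0.3, 0.4], [0.2, 0.3], [-0.4, -0.2], [0.6, -0.1]]
mouth [ 0.5499071  -0.04710873  0.19      ] tab [0.4548673  0.05960321 0.101     ] piv [0.4583622  0.09945024 0.036     ]
[ 0.6413 -0.0938  0.05  ]
[ 0.6427 -0.219   0.05  ]
[ 0.4553 -0.2184  0.05  ]
[ 0.456  -0.0918  0.05  ]
```

View pics/sc1.png

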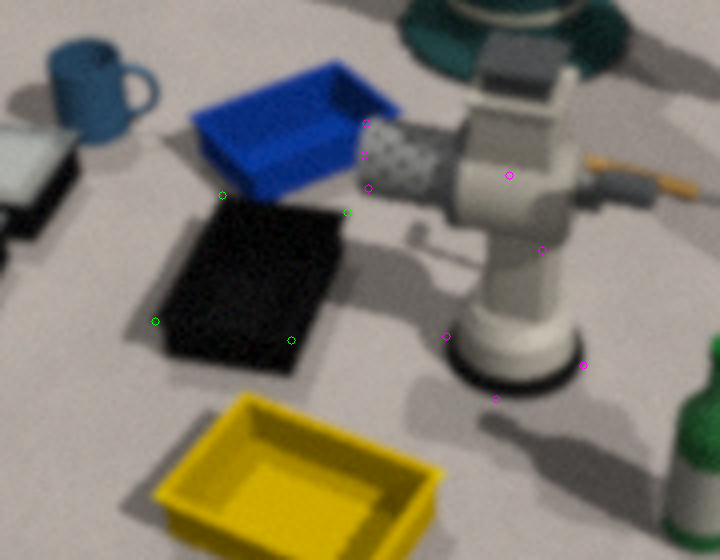

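The scene crop shows the projected mouth, foot and rim points on the drum end (363,155), foot and tray to within about 2 px, so the model holds. The tray centre is about (0.55,-0.156) and the mouth about (0.55,-0.047), so the tray must go +0.11 in y. First move: line the tool up with the grater and come round on the lever side.

Call:
step_arm(series="0 0 0 -0.14 1; 0 0 0 -0.14 1; -2.65 -4.5 0 0 1; -2.65 -4.5 0 0 1; -2.65 -4.5 0 0 1; -2.65 -4.5 0 0 1; -2.65 -4.5 0 0 1; -2.65 -4.5 0 0 1; 0 0 0 0 1")

```text
t: 2.62
ee_pos: [0.361, 0.2973, 0.2198]
ee_rot: [[-0.996, 0.093, 0.001], [0.093, 0.996, -0.0], [-0.001, -0.0, -1.0]]
contact_force: [-0.4, 1.3, 0.0]
gripper_width: 0.0939
gripper_force: 0.0
```

Call:
step_arm(series="-0.9 -5.4 0 0 1; -0.9 -5.4 0 0 1; -0.9 -5.4 0 0 1; -0.9 -5.4 0 0 1; -0.9 -5.4 0 0 1; -0.9 -5.4 0 0 1; 0 0 0 0 1; 0 0 0 0 1")

```text
t: 3.62
ee_pos: [0.385, -0.0263, 0.2195]
ee_rot: [[-0.996, 0.087, 0.0], [0.087, 0.996, -0.0], [-0.0, -0.0, -1.0]]
contact_force: [0.2, 0.0, 0.5]
gripper_width: 0.0941
gripper_force: 0.0
```

```bash
cat >> h.py <<'E'
def wrist():
    o=get_obs();w=snapshot("wrist");T=np.eye(4);T[:3,:3]=o["ee_rot"];T[:3,3]=o["ee_pos"]
    w["view"]=np.linalg.inv(T@w["mount"]);return w
Q=[.56196,.09036,-.08748]
E
python3 - <<'E'
from h import *
w=wrist();im=w["pixels"][:,:,::-1].copy()
for n,p in (("tab",(-.104,-.04,.101)),("end",(-.126,-.04,.101)),("piv",(-.104,0,.036)),("mouth",(0,-.138,.19))):
    u=proj(w,g2w(Q,p))[0];print(n,u.round(1));cv2.circle(im,tuple(map(int,u)),4,(255,0,255),1)
for t in ("lever_tab","suction_lever"): print(t,[(round(r["p"],2),np.round(r["location"],3).tolist()) for r in look_for(t,w)])
cv2.imwrite("pics/w1.png",im)
E
```

```text
tab [425.6 268. ]
end [427.4 243.8]
piv [446.3 241.1]
mouth [308.9 464.1]
lever_tab [(0.5, [0.473, 0.055, 0.1])]
suction_lever []
```

View pics/w1.png

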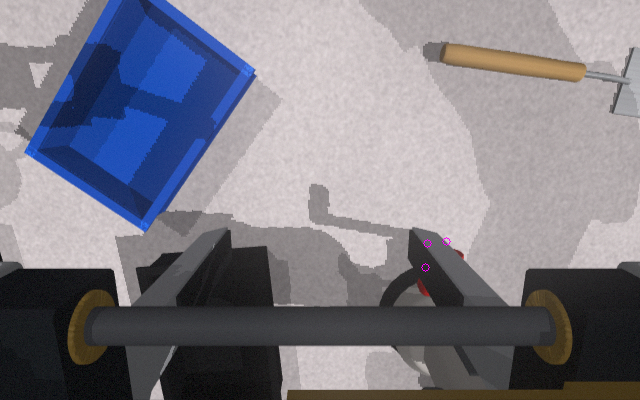

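The wrist picture shows red lever parts at about (425,288) and (462,255) beside the right-hand finger, in line with the predicted lever. Next: go in beside the tab and down.

Call:
step_arm(series="-3.15 0 0 0 1; -3.15 0 0 0 1; 0 0 3 0 1; 0 0 3 0 1; 0 0 3 0 1; 0 0 3 0 1; 0 0 0 0 1; 0 0 0 0 1")

```text
t: 4.78
ee_pos: [0.4481, -0.0324, 0.1004]
ee_rot: [[-0.996, 0.087, 0.001], [0.087, 0.996, 0.0], [-0.001, 0.0, -1.0]]
contact_force: [-0.5, 0.5, 0.5]
gripper_width: 0.094
gripper_force: 0.0
```

Call:
step_arm(series="0 1 0 0 1; 0 1 0 0 1; 0 0.6 0 0 1; 0 0.6 0 0 1; 0 0.6 0 0 1; 0 0.6 0 0 1; 0 0.6 0 0 1")

```text
t: 5.65
ee_pos: [0.452, 0.0175, 0.0995]
ee_rot: [[-0.996, 0.088, -0.0], [0.088, 0.996, -0.0], [0.0, -0.0, -1.0]]
contact_force: [-0.2, -1.2, 1.6]
gripper_width: 0.0942
gripper_force: 0.8
```

Call:
step_arm(series="0 0.5 0 0 1; 0 0.5 0 0 1; 0 0.4 0 0 1")

```text
t: 6.02
ee_pos: [0.4532, 0.0314, 0.0994]
ee_rot: [[-0.996, 0.087, -0.0], [0.087, 0.996, -0.0], [0.0, -0.0, -1.0]]
contact_force: [-1.2, -1.2, 0.5]
gripper_width: 0.0939
gripper_force: 0.3
```

Call:
step_arm(series="0 0.5 0 0 1; 0 0.5 0 0 1; 0 0.3 0 0 1; 0 0 0 0 1")

```text
t: 6.52
ee_pos: [0.4543, 0.0441, 0.0995]
ee_rot: [[-0.996, 0.087, -0.0], [0.087, 0.996, -0.0], [0.0, -0.0, -1.0]]
contact_force: [0.2, -0.3, -0.7]
gripper_width: 0.094
gripper_force: 0.0
```

```bash
python3 - <<'E'
from h import *
s=snapshot("top");w=wrist()
a=cv2.resize(s["pixels"][150:250,250:410,::-1],(640,400),interpolation=cv2.INTER_CUBIC)
b=cv2.resize(w["pixels"][200:,320:,::-1],(320,200))
hsv=cv2.cvtColor(s["pixels"],cv2.COLOR_RGB2HSV)
r=((hsv[...,0]<8)|(hsv[...,0]>172))&(hsv[...,1]>150)&(hsv[...,2]>60);r[:,:270]=0;r[:,340:]=0
ys,xs=np.nonzero(r);print(len(xs),xs.min() if len(xs) else 0,xs.max() if len(xs) else 0)
print("locked tab",proj(s,g2w(Q,(-.104,.04,.101))))
c=np.zeros((600,640,3),np.uint8);c[:400]=a;c[400:,:320]=b;cv2.imwrite("pics/l1.png",c)
E
```

```text
15 283 284
locked tab [[284.11959421 220.33134726]]
```

View pics/l1.png

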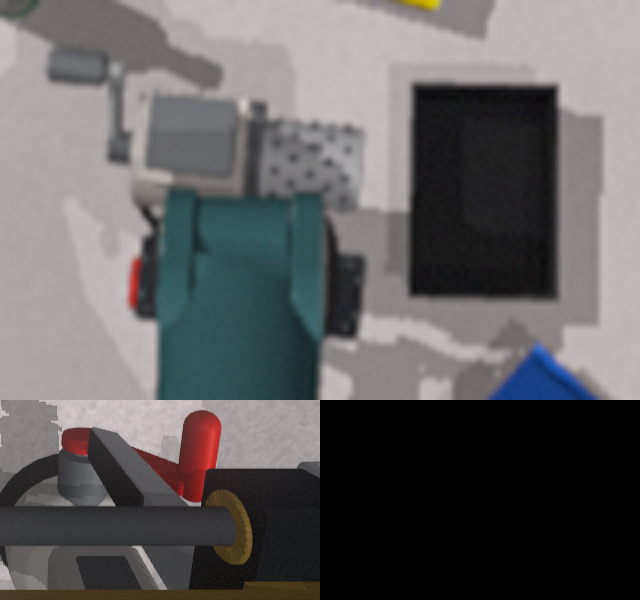

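The crop shows the red tab on the crank side, clear of the finger (top view (133,285)), where the locked position is predicted. Next: back off, rise, and go round to the tray's far side.

Call:
step_arm(series="0 -2 0 0 1; 0 -2 0 0 1; 0 0 -4 0 1; 0 0 -4 0 1; 0 0 -4 0 1; 0 0 0 0 1")

```text
t: 7.38
ee_pos: [0.452, 0.0041, 0.2218]
ee_rot: [[-0.996, 0.088, 0.004], [0.088, 0.996, 0.001], [-0.004, 0.002, -1.0]]
contact_force: [-0.1, 0.3, -0.9]
gripper_width: 0.0938
gripper_force: 0.0
```

Call:
step_arm(series="0 -5 0 0 1; 0 -5 0 0 1; 0 -5 0 0 1; 0 -5 0 0 1; 0 -5 0 0 1; 0 -5 0 0 1; -4.2 0 0 0 1; -4.2 0 0 0 1; -4.2 0 0 -0.08 1; 0 0 0 0 1")

```text
t: 8.62
ee_pos: [0.5516, -0.3053, 0.2174]
ee_rot: [[-1.0, 0.005, -0.002], [0.005, 1.0, -0.0], [0.002, -0.0, -1.0]]
contact_force: [0.3, 0.0, -0.6]
gripper_width: 0.0938
gripper_force: 0.0
```

```bash
python3 - <<'E'
from h import *
o=get_obs();print(o["joints"]);s=snapshot("top")
cv2.imwrite("pics/t2.png",cv2.resize(s["pixels"][140:280,240:480,::-1],(720,420),interpolation=cv2.INTER_CUBIC))
E
```

```text
[  0.58447517  28.10089417  35.40923983  92.60722336 -17.44901475
  65.02405615 129.98378772]
```

View pics/t2.png

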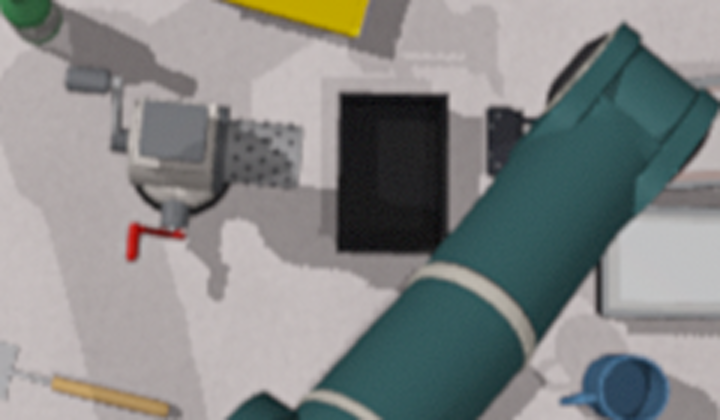

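The lever is seen locked (tab at (133,240) on the crank side), and the gripper stands just beyond the tray's far side with the meal boxes clear. Next: go down and push.

Call:
step_arm(series="0 0.5 4 0 1; 0 0 5 0 1; 0 0 5 0 1; 0 0 3 0 1; 0 0 1.7 0 1; 0 0 0 0 1; 0 0 0 0 1")

```text
t: 9.55
ee_pos: [0.5505, -0.3013, 0.0338]
ee_rot: [[-1.0, 0.008, 0.001], [0.008, 1.0, -0.001], [-0.001, -0.001, -1.0]]
contact_force: [-0.1, -0.1, -0.4]
gripper_width: 0.0941
gripper_force: 0.0
```

Call:
step_arm(series="0 0.6 0 0 1; 0 0.6 0 0 1; 0 0.6 0 0 1; 0 0.6 0 0 1; 0 0.6 0 0 1; 0 0.6 0 0 1; 0 0.6 0 0 1; 0 0.6 0 0 1; 0 0.6 0 0 1; 0 0.6 0 0 1")

```text
t: 10.8
ee_pos: [0.5506, -0.2404, 0.0325]
ee_rot: [[-1.0, 0.008, 0.0], [0.008, 1.0, -0.0], [-0.0, -0.0, -1.0]]
contact_force: [-1.4, -3.1, 1.9]
gripper_width: 0.0936
gripper_force: 1.1
```

```bash
python3 - <<'E'
from h import *
s=snapshot("top")
cv2.imwrite("pics/t3.png",cv2.resize(s["pixels"][140:280,240:480,::-1],(720,420),interpolation=cv2.INTER_CUBIC))
E
```

```text
(no output)
```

View pics/t3.png

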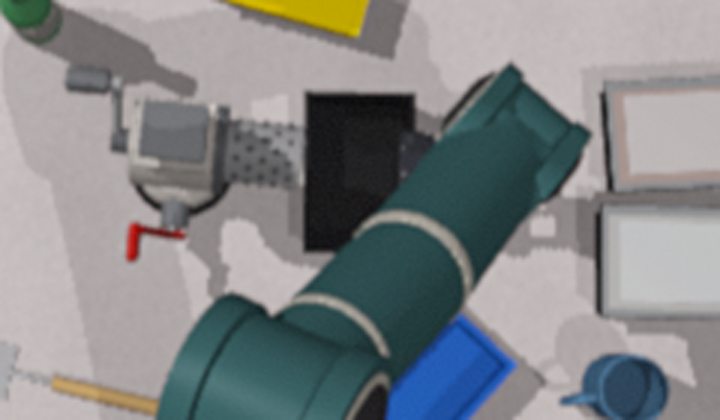

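The tray has moved about 40 mm without turning (left edge now at (305,170)), which matches the finger travel. About 69 mm remain.

Call:
step_arm(series="0 0.6 0 0 1; 0 0.6 0 0 1; 0 0.6 0 0 1; 0 0.6 0 0 1; 0 0.6 0 0 1; 0 0.6 0 0 1; 0 0.6 0 0 1; 0 0.6 0 0 1; 0 0.6 0 0 1")

```text
t: 11.98
ee_pos: [0.551, -0.1864, 0.0325]
ee_rot: [[-1.0, 0.008, 0.0], [0.008, 1.0, -0.0], [-0.0, -0.0, -1.0]]
contact_force: [0.2, -0.1, -0.3]
gripper_width: 0.0941
gripper_force: 0.3
```

Call:
step_arm(series="0 0.5 0 0 1; 0 0.4 0 0 1; 0 0.3 0 0 1; 0 0.2 0 0 1; 0 0 0 0 1; 0 -1 0 0 1; 0 -2 0 0 1; 0 -2 0 0 1; 0 0 0 0 1")

```text
t: 13.1
ee_pos: [0.5501, -0.2257, 0.0326]
ee_rot: [[-1.0, 0.011, 0.0], [0.011, 1.0, -0.001], [-0.0, -0.001, -1.0]]
contact_force: [0.3, 0.7, 0.0]
gripper_width: 0.0941
gripper_force: 0.0
```

```bash
python3 - <<'E'
from h import *
s=snapshot("top")
im=cv2.resize(s["pixels"][140:280,240:480,::-1],(720,420),interpolation=cv2.INTER_CUBIC)
for p in [(0,-.138,.19)]:
    M=g2w(Q,p)
# ideal tray rim centred under mouth
for dx,dy in ((.095,.065),(.095,-.065),(-.095,-.065),(-.095,.065)):
    u=(proj(s,[M[0]+dx,M[1]+dy,.05])[0]-[240,140])*3+1;cv2.circle(im,tuple(map(int,u)),3,(255,0,255),1);print(u.round())
cv2.imwrite("pics/t4.png",im)
print([(round(r["p"],2),np.round(r["location"],3).tolist()) for r in look_for("tray",s)],get_obs()["t"])
E
```

```text
[244.  89.]
[355.  90.]
[355. 253.]
[242. 252.]
[(0.79, [0.533, -0.06, 0.005]), (0.62, [0.296, -0.207, 0.008])] 13.2
```

View pics/t4.png

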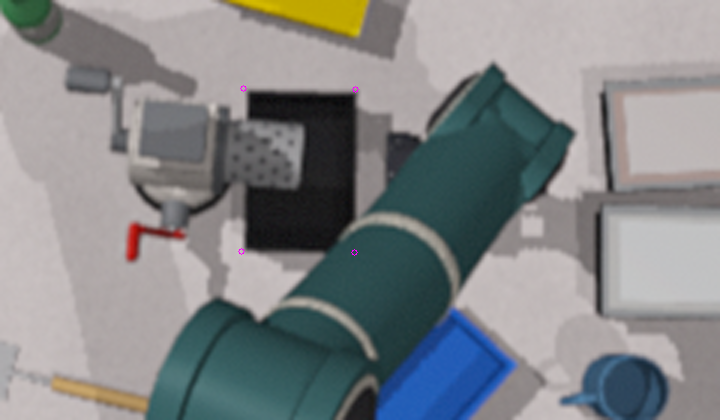

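The tray's rim (248–355, 92–248) coincides with the ideal outline to within a few mm, the lever is locked, and the fingers are clear of the tray.

```bash
python3 -c "
from station import *
print(job_done())"
```

```text
the job is handed in; nothing more can be done
None
```

The job is handed in with no verdict returned: in the last top view the suction lever is on its locked side, the tray is centred under the drum mouth to within a few mm, and the fingers are clear of everything.

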